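Put the loose plug back and snap the cover onto the fittings case

ROBOT

A 6-joint arm with a two-finger parallel gripper is mounted at the origin on the work surface. World frame = base frame: x ahead of the robot, y to its left, z up, the work surface at z = 0. Lengths are in m, angles in degrees, forces in N, time in s.
With the tool pointing down it reaches from about 0.3 to 0.75 m from the base axis. Payload 8.5 kg.
Tool frame: the origin (TCP) lies between the finger pads; the fingertips stand env.finger_overhang ahead of it and the grasp point (between the pads) lies 2 mm behind it (env.finger_overhang is the distance from the TCP to the fingertips, in m); z points along the fingers, y is the line along which they close (so a half turn about z gives the same grasp; the last joint's range is limited). The gripper opens to 85 mm and grips with 20 to 120 N. Pads are 22 mm wide; open, the fingers measure 114 mm over their backs; the gripper's body (76 mm by 85 mm) begins 54 mm behind the grasp point. The pads swing forward as they close: fully open they stand 13 mm farther back than shut.
Start: joints at [64.956, 21.807, 74.336, -0, 83.858, -12.336], TCP at [0.121, 0.537, 0.248] pointing down, gripper open.
Joint ranges: [-178.18, 178.18], [-50.72, 133.34], [12.68, 142.11], [-81.47, 261.47], [9.98, 163.14], [-165.26, 165.26]. Speed limits (degrees/s): [136.94, 136.94, 180, 180, 180, 180].

INTERFACE

Orientations are given as a 3x3 rotation matrix whose columns are the frame's x, y, z axes.
In Python, from rig import env gives the robot as it stands. The module is installed in compiled form; this text tells all that it offers.
- The arm moves only by the tool jog_arm, never from a script. Its arguments are lists of equal length, an entry for each row: "hand": the finger opening in m, from 0 to 0.0854; "travel": the shift along the world's x, y, z in m, a list of three; "yaw": the turn about the world's z in rad. A call has exactly 5 rows; each row shifts and turns the commanded pose from where the row before left it; what a row does not reach is not made up. A row lasts 1/8 s, in which the tool goes at most 62.5 mm and 10.7 degrees, less where a joint would pass 70% of its speed; a pose out of reach is approached as far as the arm can. A call is refused whole if a number of a shift passes 0.0625 or a number of a turn 0.188, either way. A call with a gripper value outside its range is refused whole. The fingers move at their own pace and stop on an object; "grip_force" is the grip in N (left out, the last holds). Time passes only in rows, so rows that do not move let the fingers close, or fill a call up. It gives the time, the measured TCP pose, the force, the opening and the grip force at its end, in the units of the state.
- env.observe(): the state, without advancing time (a new reading comes with each control period).
- env.get_image(name): name is "side" or "top" or "wrist"; returns the picture (420x560x3 uint8, red, green, blue); there is no depth.
- env.calibration(name): a dict with "fx", "fy", "cx", "cy" (pixels), "position" and "rotation" of the camera in the world; the wrist camera has in their place "hand_eye" (4x4, takes a point from camera to tool coordinates, whose origin is the TCP and whose axes are the flange's). Camera axes: x right, y down, z forward; pixel columns grow to the right and rows downward; lengths in m; the calibration is good to about 2 mm. A picture is of the moment at which its call begins: read the wrist's pose just before it. calibration takes no time and is no camera call.
- env.close_job(): hands the job in; it is judged then, once.
The state is a dict: "time_s": time; "q": joint angles; "qvel": joint speeds; "joint_efforts": joint torques, N m; "position": TCP position; "tool_rot": TCP orientation; "ft_force": force on the tool from outside, world axes, zero at the start; "wrist_torque": the same for the moment, N m; "grip_width": finger opening in m; "gripper_force": force on a finger pad.
Only numpy, scipy, OpenCV 4.12 (cv2) and the standard library are available. Lean on these libraries where they do the work, as an engineer would, in place of code of your own. Each camera call takes 0.05 s, during which the arm holds its last target. There are 200 camera calls.

TASK

Put the steel plug that stands loose on the bench back into its own well of the reactor's fittings case: the empty well that its shank fits. Then set the case's white cover over the wells the same way round as the case, press it down past the spring catches until both ends have snapped and it sits fully down on the base plate all round. The job finishes while holding: keep the gripper on the cover, still pressing it firmly down onto the plate, to the very end; leave everything else where it is.

Things in the scene. Friction and masses are not known exactly. Their poses are not given: they have to be found in the camera images.
- plug_center (a point): the loose steel plug, standing upright on the bench, 46 mm tall: round knob 28 mm in diameter, 28 mm tall, on a round shank 24 mm in diameter, 18 mm long; 80 to 160 g. The point is on its axis, 23 mm above its foot; z up. Seated, its knob stays 2 mm above the well's block, so hold the knob by its upper part
- well_wide_mouth (a point): the plug's own well: aluminium block 44 x 60 mm, 22 mm tall, with a round hole 27 mm in diameter and 16 mm deep, the wider of the two empty holes, at any place of the row. The point is the centre of the mouth, 30 mm above the bench; z up. The seated plug stands on the hole's floor, its centre point 7 mm above this point
- well_thin_mouth (a point): the empty well of a thinner fitting, a like block with a hole of 16 mm: not for this plug. The point is the centre of the mouth
- spare_center (a point): the thinner plug (knob 22 mm in diameter, shank 18 mm, 46 mm tall) that already stands in its own well, the third block of the row; it stays there. The point is on its axis, half-way up
- case: the case's grey base plate, 206 mm along its x, 96 mm along its y, 8 mm thick, fixed. Origin: centre of the underside, on the bench; x the long way, z up. On it, in a row along x at -45, 0 and 45 mm, the three well blocks, and at x = -73.5 and 73.5 mm two black end posts 63 mm wide (y), tops 28 mm above the bench. With the plugs in, it is 60 mm tall
- roller_far (a joint): the spring catch on the post at the case's +x end: a steel roller along y that sticks out 6 mm from the post's outer face, 21.5 mm above the bench. 0 = out, grows (m) as it is pushed in; back near 0 once the cover has snapped over it
- roller_near (a joint): the same catch on the post at the case's -x end
- cover: the loose white clip cover, a shell open below, standing on its rim: 174 mm along its x, 74 mm along its y, walls 3 mm, flat top 62 mm above the rim; 160 g. Origin: centre of the rim's plane; x the long way, z up. It fits the case either way round, its x along the case's x, its centre over the case's, with 2.5 mm of play sideways
- cover_foot (a point): the same point as the cover's origin, at the rim. Lowered level over the case, its beads meet the rollers with the rim 21 mm above the bench; pushing on takes up to 10 to 20 N over the next 6 mm, then the force drops suddenly and the springs pull the cover down. Home, the rim stands on the plate, 8 mm above the bench; a firm push is then 10 N or more
- cover_grip (a point): the centre of the cover's handle: a grey bar on the middle of its top, 70 mm along the cover's x, 16 mm wide (y) and 28 mm tall, from 62 to 90 mm above the rim. The point is 76 mm above the rim
- spanner: a spanner lying on the bench, 170 mm long, at the far side; a bystander, as are all the following
- gasket: a copper ring 38 mm in diameter, 6 mm thick, lying on the bench
- vial: an amber glass jar, 30 mm in diameter, 55 mm tall
- beaker: a glass beaker, 66 mm in diameter, 85 mm tall
- wash: a white bottle, 60 mm in diameter, 130 mm tall
- driver: a screwdriver lying on the bench, 190 mm long, at the far side
Things that resemble listed ones, but are neither listed nor needed, are in the scene too. What is shaped like the cover but orange or pink is not meant.

How it is judged:
By the outcome, as a careful person would: the job done as asked, in the order asked, and still so for the second after the job is handed in, while the arm keeps its last pose, push and grip.
It also fails if it takes over 72 s, if anything falls off the work surface, if the arm or the gripper's body presses on something with over 40 N, if the wrist force passes 120 N, or if a joint passes its speed limit or range.

## Working session

There is one attempt and no reset: what is moved stays moved. The work goes in short steps, Python scripts to look and compute and a tool call to move; the robot and the scene stay as the last step left them, time stands still between calls to the robot, and variables do not carry over. Pictures are saved under pics/ and viewed, at most 10 in all, crops included, and the job is handed in when it is done.

Besides the shell and the picture viewer there is one more tool, called after "Emit:" in YAML: its name, and indented under it one key for each argument. jog_arm: Moves the arm, as the interface text tells. Its arguments: {"type":"object","properties":{"hand":{"type":"array"},"travel":{"type":"array"},"yaw":{"type":"array"},"grip_force":{"type":"number"}},"required":["hand","travel","yaw"]}

```bash
mkdir -p pics; cat > h.py <<'E'
import numpy as np, cv2
from rig import env
def grab(n,save=None):
    s=env.observe(); im=env.get_image(n)
    c=env.calibration(n)
    if n=="wrist":
        T=np.eye(4);T[:3,:3]=np.array(s["tool_rot"]);T[:3,3]=s["position"]
        H=T@np.array(c["hand_eye"]); R,p=H[:3,:3],H[:3,3]
    else: R,p=np.array(c["rotation"]),np.array(c["position"])
    if save: cv2.imwrite("pics/"+save,im[:,:,::-1])
    return im,(c["fx"],c["fy"],c["cx"],c["cy"],R,p)
def cast(cam,u,v,z):
    fx,fy,cx,cy,R,p=cam
    d=R@np.array([(u-cx)/fx,(v-cy)/fy,1.]); return p+d*(z-p[2])/d[2]
def proj(cam,P):
    fx,fy,cx,cy,R,p=cam
    q=R.T@(np.array(P)-p); return np.array([fx*q[0]/q[2]+cx,fy*q[1]/q[2]+cy])
E
python3 - <<'E'
from h import *
for n in("top","side"):
    im,c=grab(n,n+"0.png"); print(n,np.round(c[5],3),np.round(c[4],3).tolist(),c[:4])
print(env.finger_overhang, env.observe())
E
```

```text
top [ 0.352 -0.069  1.786] [[0.017, -0.995, 0.096], [-1.0, -0.017, 0.004], [-0.002, -0.096, -0.995]] (525.7281754813622, 525.7281754813622, 276.59492714532325, 207.92849983321355)
side [0.341 1.069 0.995] [[-0.987, -0.102, 0.123], [-0.16, 0.622, -0.766], [0.001, -0.776, -0.63]] (487.43301562201344, 487.43301562201344, 277.326689654869, 207.90293743045456)
0.017 {'time_s': 0.1, 'q': array([ 6.49541936e+01,  2.18366647e+01,  7.43787990e+01,  1.18480298e-03,
        8.38587674e+01, -1.23367646e+01]), 'qvel': array([ 0.06292884, -0.26003954, -0.13958793, -0.00262547,  0.03766586,
       -0.13355714]), 'joint_efforts': array([ 4.71832391e-03, -4.49218512e+01, -2.31655097e+01, -1.00004522e-04,
        3.71714530e-03, -2.37695559e-05]), 'position': array([0.12090262, 0.53630084, 0.24778736]), 'tool_rot': array([[-9.75499264e-01,  2.20001963e-01, -5.67099858e-04],
       [ 2.20002494e-01,  9.75498614e-01, -1.16504952e-03],
       [ 2.96891943e-04, -1.26126834e-03, -9.99999161e-01]]), 'ft_force': array([-0.5475622 ,  0.39219897,  0.77494877]), 'wrist_torque': array([ 0.01166032,  0.00369459, -0.06265168]), 'gripper_force': 0.0, 'grip_width': 0.08528339838884628}
```

View pics/top0.png

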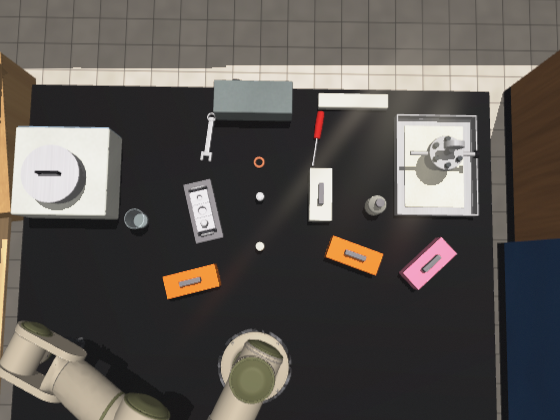

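View pics/side0.png

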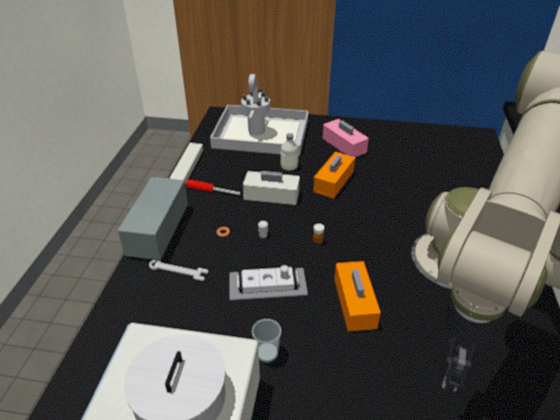

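The top view shows the case at (203,211), the white cover at (320,195), and two candidates for the plug. The one at (260,197) is grey-white metal all the way down (side view 263,229). The one at (260,246) has an amber body in the side view (318,233), so it is the vial. That makes (260,197) the plug. I'll check it, and which well is wider, in one crop.

```bash
python3 - <<'E'
from h import *
t,ct=grab("top"); s,cs=grab("side")
a=cv2.resize(t[170:260,170:350],(800,400),interpolation=cv2.INTER_CUBIC)
b=cv2.resize(s[215:305,220:335],(256,200),interpolation=cv2.INTER_CUBIC)
b2=cv2.resize(s[255:305,222:312],(360,200),interpolation=cv2.INTER_CUBIC)
m=np.zeros((600,800,3),np.uint8); m[:400]=a; m[400:,:256]=b; m[400:,260:620]=b2
cv2.imwrite("pics/crop1.png",m[:,:,::-1])
def rect(mask,x0,y0,x1,y1):
    M=np.zeros(mask.shape,np.uint8); M[y0:y1,x0:x1]=mask[y0:y1,x0:x1]
    cn=max(cv2.findContours(M,0,2)[0],key=cv2.contourArea); return cv2.minAreaRect(cn),cv2.contourArea(cn)
g=t.min(2)
for nm,box,z,th in(("case",(180,175,228,248),0.008,60),("cover",(300,160,340,228),0.062,120),("plug",(250,187,270,207),0.046,110)):
    r,A=rect((g>th).astype(np.uint8),*box); bx=cv2.boxPoints(r)
    P=np.array([cast(ct,*q,z)[:2] for q in bx]); e=P-np.roll(P,1,0); l=np.linalg.norm(e,axis=1); d=e[l.argmax()]
    print(nm,np.round(r[0],1),A,"ctr",np.round(P.mean(0),4),"edges",np.round(l,3),"ang",np.degrees(np.arctan2(d[1],d[0]))%180)
M=(s.min(2)>120).astype(np.uint8);r,A=rect(M,253,217,275,242);print("plug side",r,A)
E
```

```text
case [202.8 210.6] 1652.5 ctr [0.51   0.1881] edges [0.208 0.098 0.209 0.097] ang 14.249955697476338
cover [320. 194.] 1108.0 ctr [ 0.5668 -0.205 ] edges [0.173 0.073 0.173 0.072] ang 0.6488950176908874
plug [259.5 196. ] 47.0 ctr [ 0.5583 -0.0048] edges [0.027 0.023 0.027 0.023] ang 1.2028562616098764
plug side ((262.5, 224.0), (6.0, 9.0), 90.0) 46.0
```

View pics/crop1.png

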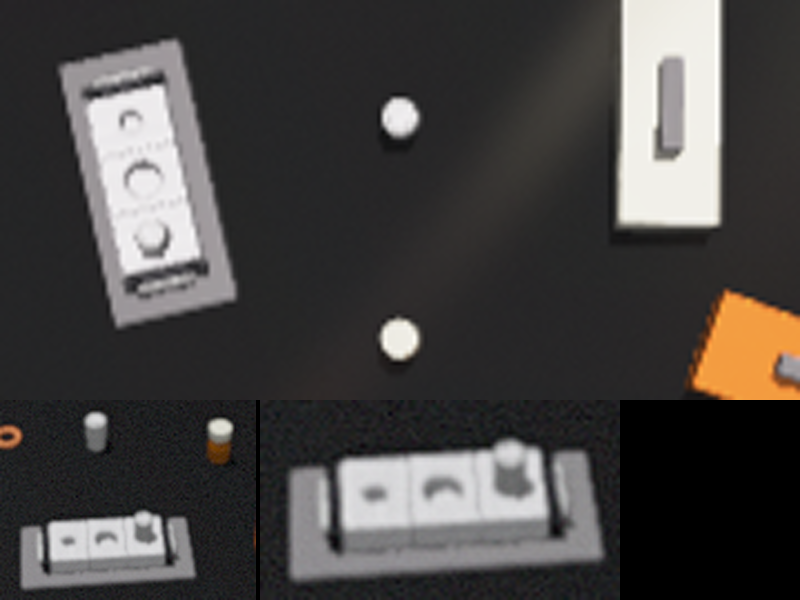

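The crop confirms it: the steel plug is at (260,197), the wide well is the middle block at (202,210), the thin well is at the far end, and the spare stands in the near-end block. I'll go over the case first for a close look, then on to the plug.

Emit:
jog_arm:
  hand: [0.085,0.085,0.085,0.085,0.085]
  travel:
    - [0.036,-0.035,0.01]
    - [0.036,-0.035,0.01]
    - [0.036,-0.035,0.01]
    - [0.036,-0.035,0.01]
    - [0.036,-0.035,0.01]
  yaw: [0.0471,0.0471,0.0471,0.0471,0.0471]

```text
time_s: 0.82
position: [0.3019, 0.3602, 0.2986]
tool_rot: [[-1.0, -0.015, -0.0], [-0.015, 1.0, -0.0], [0.0, -0.0, -1.0]]
ft_force: [1.0, 1.0, 0.2]
grip_width: 0.085
gripper_force: 0.0
```

Emit:
jog_arm:
  hand: [0.085,0.085,0.085,0.085,0.085]
  travel:
    - [0.036,-0.035,0.01]
    - [0.036,-0.035,0.01]
    - [0.036,-0.035,0.01]
    - [0.036,-0.035,0.01]
    - [0,0,0]
  yaw: [0.0471,0.0471,0.0471,0.0471,0.0471]

```text
time_s: 1.45
position: [0.4471, 0.2193, 0.3383]
tool_rot: [[-0.97, -0.244, 0.0], [-0.244, 0.97, -0.0], [-0.0, -0.0, -1.0]]
ft_force: [-1.1, 0.8, 0.0]
grip_width: 0.0849
gripper_force: 0.0
```

```bash
python3 - <<'E'
from h import *
env.get_image("wrist");im,c=grab("wrist","w1.png")
print(np.round(c[5],3),np.round(c[4],2).tolist(),c[:4])
for n,P in(("case",(.51,.188,.008)),("well",(.51,.188,.03)),("plug",(.558,-.005,.046)),("tip",env.observe()["position"])):print(n,proj(c,P))
s=env.observe();print(s["position"],s["q"],s["time_s"])
E
```

```text
[0.382 0.204 0.463] [[-0.25, 0.94, 0.25], [0.97, 0.24, 0.06], [0.0, 0.26, -0.97]] (372.1662092357506, 372.1662092357506, 276.38789188838217, 211.18581018137434)
case [239.00370815 209.02302451]
well [237.24021736 213.67803433]
plug [ 65.27981376 216.42698571]
tip [277.97976326 294.41532121]
[0.44536567 0.22093799 0.33805397] [ 1.27127181e+01  1.34732094e+01  7.18195748e+01  3.21884685e-03
  9.47407076e+01 -9.15029950e+01] 1.55
```

View pics/w1.png

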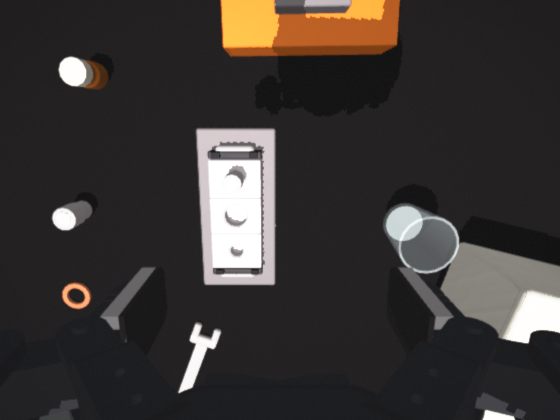

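The wrist view shows the case at (237,207), with the wide well at (237,214) between the spare at (234,181) and the thin well at (238,248). The plug is at (65,217). These agree with the projected estimates. Refining numerically.

```bash
python3 - <<'E'
from h import *
im,c=grab("wrist"); g=im.min(2)
M=np.zeros(g.shape,np.uint8); M[120:290,190:285]=(g[120:290,190:285]>70)
cn=max(cv2.findContours(M,0,2)[0],key=cv2.contourArea)
# base plate corners at z=8mm
r=cv2.minAreaRect(cn); ap=cv2.approxPolyDP(cn,6,True)[:,0]; print(ap.tolist(),r)
h=cv2.convexHull(cn); q=cv2.approxPolyDP(h,8,True)[:,0]
P=np.array([cast(c,*p,.008)[:2] for p in q]); print(np.round(P,4).tolist(),P.mean(0))
e=np.roll(P,-1,0)-P
for v in e: print(np.linalg.norm(v),np.degrees(np.arctan2(v[1],v[0]))%180)
# wide well: dark blob in the middle block
B=np.zeros(g.shape,np.uint8); B[198:232,222:252]=(g[198:232,222:252]<170)
for k in cv2.findContours(B,0,2)[0]: 
    if cv2.contourArea(k)>8: print("well dark",cv2.boundingRect(k),cv2.contourArea(k))
# plug top: bright
B=np.zeros(g.shape,np.uint8); B[195:235,45:95]=(g[195:235,45:95]>70)
k=max(cv2.findContours(B,0,2)[0],key=cv2.contourArea);print("plug",cv2.boundingRect(k))
cv2.imwrite("pics/c2.png",np.hstack([cv2.resize(im[195:237,215:260],(400,373),interpolation=2),cv2.resize(im[195:237,48:93],(400,373),interpolation=2)])[:,:,::-1])
print(proj(c,(.51,.188,.03)),proj(c,(.558,-.005,.046)),proj(c,(.558,-.005,0)))
E
```

```text
[[196, 129], [203, 283], [273, 285], [274, 130]] ((234.5, 206.5), (157.0, 79.0), 90.0)
[[0.4018, 0.2048], [0.599, 0.2568], [0.6231, 0.1675], [0.4267, 0.116]] [0.51263501 0.18627954]
0.20395507387162906 14.76842174866123
0.09242295562712453 105.09611856631564
0.20307214500698142 14.69952153088255
0.09218805168033681 105.64582628770158
well dark (225, 212, 20, 14) 66.0
plug (51, 202, 40, 30)
[236.64274141 214.17759213] [ 64.74363437 217.22440175] [ 84.37331867 207.32275468]
```

View pics/c2.png

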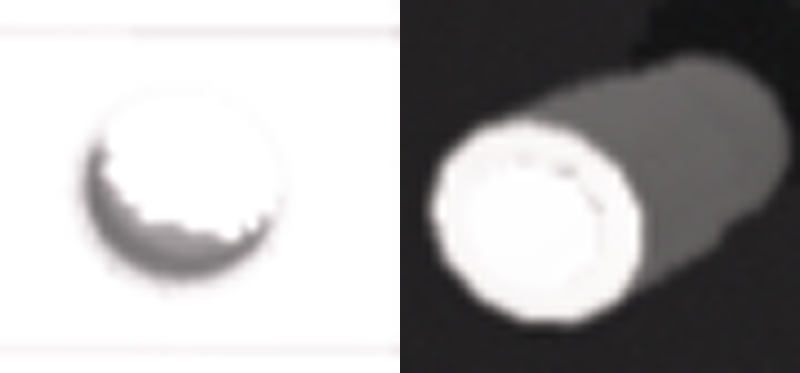

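The enlarged crop shows the wide well's mouth at about pixel (235.5,215.2) and the plug's top disc at about (62.9,219.5). It is steel with a stepped shank, so it is the plug.

```bash
python3 - <<'E'
from h import *
im,c=grab("wrist")
print(cast(c,235.5,215.2,.03),cast(c,62.9,219.5,.046),env.observe()["position"])
E
```

```text
[0.51116956 0.18737665 0.03      ] [ 0.5608767  -0.00639026  0.046     ] [0.4447092  0.2216817  0.33818031]
```

Emit:
jog_arm:
  hand: [0.085,0.085,0.085,0.085,0.085]
  travel:
    - [0.023,-0.0455,-0.02]
    - [0.023,-0.0455,-0.03]
    - [0.023,-0.0455,-0.03]
    - [0.023,-0.0455,-0.03]
    - [0.023,-0.0455,-0.03]
  yaw: [0,0,0,0,0]

```text
time_s: 2.28
position: [0.5604, -0.0067, 0.1975]
tool_rot: [[-0.969, -0.247, 0.0], [-0.247, 0.969, 0.0], [-0.0, -0.0, -1.0]]
ft_force: [0.3, 0.1, 0.1]
grip_width: 0.085
gripper_force: 0.0
```

Emit:
jog_arm:
  hand: [0.06,0.06,0.06,0.06,0.06]
  travel:
    - [0,0,-0.03]
    - [0,0,-0.03]
    - [0,0,-0.02]
    - [0,0,0]
    - [0,0,0]
  yaw: [0,0,0,0,0]

```text
time_s: 2.9
position: [0.5604, -0.0056, 0.1193]
tool_rot: [[-0.969, -0.247, 0.001], [-0.247, 0.969, -0.0], [-0.001, -0.001, -1.0]]
ft_force: [-0.0, 0.5, 1.2]
grip_width: 0.0602
gripper_force: 0.0
```

```bash
python3 - <<'E'
from h import *
im,c=grab("wrist","w3.png");g=im.min(2)
s=env.observe();print(s["position"],s["ft_force"])
print(proj(c,(.560,-.0055,.046)),proj(c,s["position"]))
E
```

```text
[ 0.56043258 -0.00573501  0.11941441] [-0.21822778 -0.20231954 -0.35467096]
[276.48523645 232.18714442] [275.52304214 295.88816184]
```

View pics/w3.png

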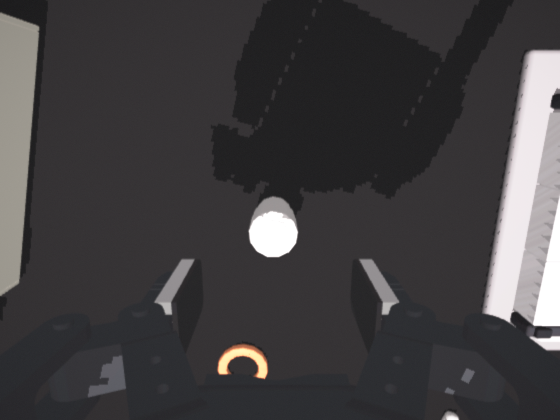

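The plug's top disc is centred at (273,232), about 2 mm in -y from my estimate. Correcting by that, then going down to grip.

Emit:
jog_arm:
  hand: [0.06,0.06,0.06,0.06,0.06]
  travel:
    - [0.0005,-0.002,-0.02]
    - [0,0,-0.02]
    - [0,0,-0.02]
    - [0,0,-0.021]
    - [0,0,0]
  yaw: [0,0,0,0,0]
  grip_force: 40

```text
time_s: 3.58
position: [0.5603, -0.0078, 0.0371]
tool_rot: [[-0.969, -0.247, -0.001], [-0.247, 0.969, 0.0], [0.001, 0.001, -1.0]]
ft_force: [-0.6, 0.3, -0.0]
grip_width: 0.0602
gripper_force: 0.0
```

Emit:
jog_arm:
  hand: [0.02,0.02,0.02,0.02,0.02]
  travel:
    - [0,0,0]
    - [0,0,0]
    - [0,0,0]
    - [0,0,0]
    - [0,0,0]
  yaw: [0,0,0,0,0]
  grip_force: 40

```text
time_s: 4.2
position: [0.5611, -0.0081, 0.0386]
tool_rot: [[-0.969, -0.247, 0.002], [-0.247, 0.969, -0.001], [-0.002, -0.001, -1.0]]
ft_force: [-0.7, -0.2, 6.1]
grip_width: 0.0271
gripper_force: 39.3
```

Emit:
jog_arm:
  hand: [0.02,0.02,0.02,0.02,0.02]
  travel:
    - [0,0,0]
    - [0,0,0.02]
    - [0,0,0.04]
    - [0,0,0.04]
    - [0,0,0]
  yaw: [0,0,0,0,0]

```text
time_s: 4.82
position: [0.5616, -0.0082, 0.1404]
tool_rot: [[-0.969, -0.247, 0.006], [-0.247, 0.969, -0.001], [-0.006, -0.003, -1.0]]
ft_force: [-0.1, -0.1, -1.9]
grip_width: 0.0269
gripper_force: 39.7
```

```bash
python3 - <<'E'
from h import *
im,c=grab("wrist","w4.png")
s=env.observe();print(s["position"],s["ft_force"],s["grip_width"])
z=s["position"][2]
print(proj(c,s["position"]), proj(c,s["position"]+[0,0,.008]))
a=cv2.resize(im[180:420,150:420],(540,480)); cv2.imwrite("pics/c4.png",a[:,:,::-1])
E
```

```text
[ 0.56069171 -0.00799059  0.1383688 ] [ 0.42638201  0.54512733 -1.68720861] 0.027059030955940328
[276.93933462 290.9214627 ] [276.91002546 301.58076992]
```

View pics/c4.png

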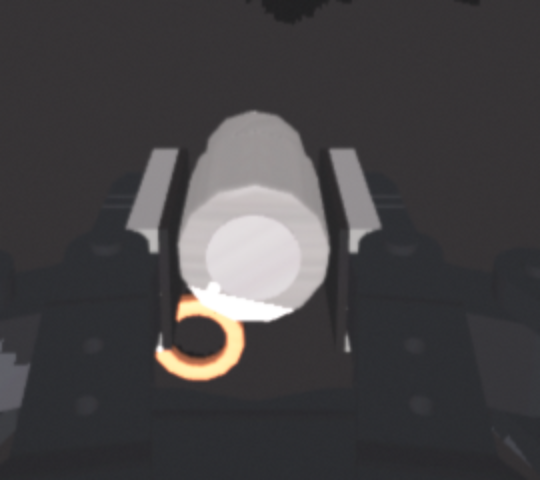

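The plug is held square in the pads, with its top disc at about (277,307). Carrying it over the wide well.

Emit:
jog_arm:
  hand: [0.02,0.02,0.02,0.02,0.02]
  travel:
    - [-0.012,0.048,0.01]
    - [-0.012,0.048,0]
    - [-0.012,0.048,0]
    - [-0.0135,0.0496,0]
    - [0,0,0]
  yaw: [0.002,0,0,0,0]

```text
time_s: 5.5
position: [0.5091, 0.1883, 0.146]
tool_rot: [[-0.968, -0.253, -0.003], [-0.253, 0.968, 0.0], [0.003, 0.001, -1.0]]
ft_force: [0.1, -0.8, -1.0]
grip_width: 0.0263
gripper_force: 39.9
```

Emit:
jog_arm:
  hand: [0.02,0.02,0.02,0.02,0.02]
  travel:
    - [0,0,-0.02]
    - [0,0,-0.02]
    - [0,0,-0.018]
    - [0,0,0]
    - [0,0,0]
  yaw: [0,0,0,0,0]

```text
time_s: 6.12
position: [0.5113, 0.1852, 0.0895]
tool_rot: [[-0.969, -0.248, 0.0], [-0.248, 0.969, -0.0], [-0.0, -0.0, -1.0]]
ft_force: [-0.4, -0.3, -1.5]
grip_width: 0.0267
gripper_force: 39.9
```

```bash
python3 - <<'E'
from h import *
im,c=grab("wrist")
s=env.observe();print(s["position"],s["ft_force"],s["grip_width"])
p=s["position"]
print("foot",proj(c,p-[0,0,.0385]),"below at mouth",proj(c,[p[0],p[1],.03]),"well est",proj(c,[.511,.1857,.03]))
a=cv2.resize(im[120:360,150:420],(675,600)); cv2.imwrite("pics/c5.png",a[:,:,::-1])
E
```

```text
[0.51135093 0.18533131 0.08978707] [-0.39387985 -0.11676267 -0.7056007 ] 0.026612873603432462
foot [276.10252871 256.81683016] below at mouth [276.13105145 241.43289576] well est [276.9756574  240.98645339]
```

View pics/c5.png

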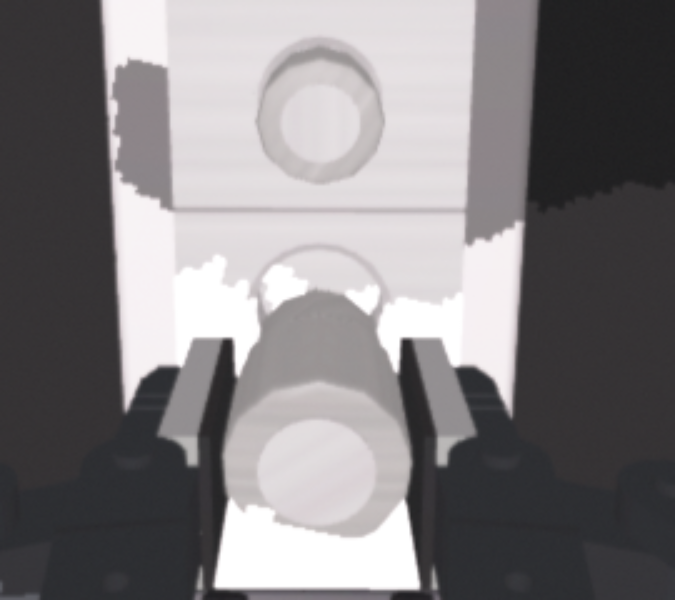

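Sideways, the plug (about 319) lines up with the well (321 in the crop). I'll compute the alignment along the row from the hole's rim edge, the block seam and the foot's edge.

```bash
python3 - <<'E'
from h import *
im,c=grab("wrist"); p=env.observe()["position"]
a=np.radians(14.5); ux=np.array([np.cos(a),np.sin(a)])
u=150+320/2.5
for n,v,z,d in(("rim",243.5,.03,.0135),("seam",210,.03,.0225),("foot",290,p[2]-.0385,.012),("knobtop",382,p[2]+.0075,.014),("knobtopbottom",537,p[2]+.0075,-.014)):
    P=cast(c,u-.3,119.7+v/2.5,z)[:2]; print(n,((P-p[:2])@ux+d)*1000)
E
```

```text
rim 0.3892072764126956
seam 2.2444533215341886
foot 1.6712581191844662
knobtop 1.1549193161584752
knobtopbottom -2.6472705289514593
```

Aligned to within about 0.5 mm. Lowering in steps and checking the force.

Emit:
jog_arm:
  hand: [0.02,0.02,0.02,0.02,0.02]
  travel:
    - [0,0,-0.009]
    - [0,0,-0.007]
    - [0,0,-0.004]
    - [0,0,-0.003]
    - [0,0,0]
  yaw: [0,0,0,0,0]

```text
time_s: 6.85
position: [0.5109, 0.1856, 0.0661]
tool_rot: [[-0.969, -0.249, -0.0], [-0.249, 0.969, -0.0], [0.0, 0.0, -1.0]]
ft_force: [-0.3, 0.5, -1.5]
grip_width: 0.0267
gripper_force: 39.9
```

Emit:
jog_arm:
  hand: [0.02,0.02,0.02,0.02,0.02]
  travel:
    - [0,0,-0.004]
    - [0,0,-0.004]
    - [0,0,-0.003]
    - [0,0,-0.0015]
    - [0,0,0]
  yaw: [0,0,0,0,0]

```text
time_s: 7.48
position: [0.511, 0.1856, 0.0538]
tool_rot: [[-0.969, -0.249, -0.0], [-0.249, 0.969, -0.0], [0.0, 0.0, -1.0]]
ft_force: [0.1, 0.3, -1.2]
grip_width: 0.0263
gripper_force: 39.9
```

Emit:
jog_arm:
  hand: [0.02,0.02,0.02,0.055,0.055]
  travel:
    - [0,0,-0.001]
    - [0,0,-0.0005]
    - [0,0,0]
    - [0,0,0]
    - [0,0,0]
  yaw: [0,0,0,0,0]

```text
time_s: 8.1
position: [0.511, 0.1856, 0.0523]
tool_rot: [[-0.969, -0.249, 0.0], [-0.249, 0.969, -0.0], [-0.0, -0.0, -1.0]]
ft_force: [1.0, -0.7, 0.8]
grip_width: 0.055
gripper_force: 0.0
```

Emit:
jog_arm:
  hand: [0.055,0.055,0.055,0.055,0.055]
  travel:
    - [0,0,0]
    - [0,0,0.03]
    - [0,0,0.05]
    - [0,0,0.06]
    - [0,0,0]
  yaw: [0,0,0,0,0]

```text
time_s: 8.72
position: [0.5126, 0.1859, 0.1967]
tool_rot: [[-0.969, -0.249, 0.009], [-0.249, 0.969, 0.001], [-0.009, -0.001, -1.0]]
ft_force: [-0.5, -0.9, -0.5]
grip_width: 0.0545
gripper_force: 0.0
```

```bash
python3 - <<'E'
from h import *
im,c=grab("wrist","w6.png"); p=env.observe()["position"];print(p)
for z in(.008,.03,.06):print(z,proj(c,[p[0],p[1],z]))
E
```

```text
[0.51148086 0.18571602 0.19394624]
0.008 [276.47919735 187.02640118]
0.03 [276.45805753 192.73376565]
0.06 [276.42387628 201.96207628]
```

View pics/w6.png

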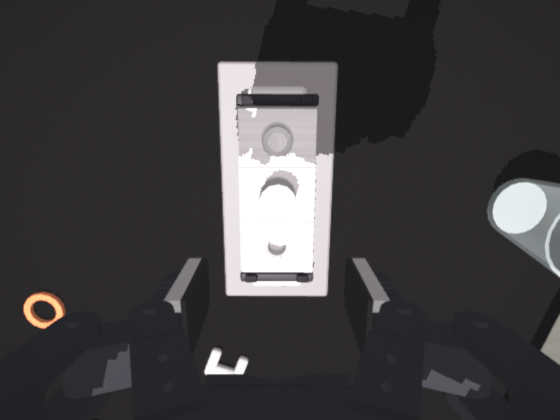

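The plug is seated in the middle well, its knob at (277,203), and the spare is untouched at (278,140). Measuring the case's plate in this view relative to the tool.

```bash
cat >> h.py <<'E'
def quad(mask,cam,z):
    cn=max(cv2.findContours(mask.astype(np.uint8),0,2)[0],key=cv2.contourArea); h=cv2.convexHull(cn)
    q=None
    for e in np.arange(3,30,1.):
        q=cv2.approxPolyDP(h,e,True)[:,0]
        if len(q)<=4: break
    P=np.array([cast(cam,*p,z)[:2] for p in q]); e=np.roll(P,-1,0)-P; l=np.linalg.norm(e,axis=1)
    i=np.argsort(l)[-2:]; a=[np.degrees(np.arctan2(e[k][1],e[k][0]))%180 for k in i]
    print(q.tolist(),"ctr",np.round(P.mean(0),4),"len",np.round(l,4),"ang",np.round(a,2))
E
python3 - <<'E'
from h import *
im,c=grab("wrist"); s=env.observe();p=s["position"];print(p,np.degrees(np.arctan2(-s["tool_rot"][1][0],-s["tool_rot"][0][0])))
g=im.min(2);M=np.zeros(g.shape,bool);M[40:310,205:345]=g[40:310,205:345]>70
M[200:310,:206]=0
k=cv2.morphologyEx(M.astype(np.uint8),cv2.MORPH_OPEN,np.ones((9,9)))
quad(k,c,.008)
for px in [((219,63),(337,63),(328,295),(225,296))]:
    P=np.array([cast(c,*q,.008)[:2] for q in px]);print(P.mean(0),[np.degrees(np.arctan2(*(P[j]-P[i])[::-1])) for i,j in((0,3),(1,2))],np.linalg.norm(P[0]-P[3]),np.linalg.norm(P[0]-P[1]))
t,ct=grab("top"); M=np.zeros(t.shape[:2],bool);M[160:228,300:340]=t.min(2)[160:228,300:340]>120
quad(M,ct,.062)
E
```

```text
[0.51078835 0.18559573 0.19228188] 14.395985337454935
[[335, 65], [327, 298], [226, 299], [217, 65]] ctr [0.5128 0.1861] len [0.2019 0.0936 0.203  0.0923] ang [14.67 14.3 ]
[0.51038397 0.18626607] [np.float64(13.607212076070882), np.float64(14.474679630482203)] 0.20139613226760653 0.09214683221436183
[[331, 168], [331, 220], [310, 220], [310, 168]] ctr [ 0.5668 -0.2066] len [0.1729 0.069  0.1729 0.0697] ang [0.42 0.64]
```

Emit:
jog_arm:
  hand: [0.055,0.055,0.055,0.055,0.055]
  travel:
    - [0.007,-0.048,0.01]
    - [0.007,-0.048,0.01]
    - [0.007,-0.048,0.01]
    - [0.007,-0.048,0.012]
    - [0.007,-0.048,0.012]
  yaw: [-0.0302,-0.0302,-0.0302,-0.0302,-0.0302]

```text
time_s: 9.5
position: [0.5457, -0.0559, 0.245]
tool_rot: [[-0.995, -0.099, -0.003], [-0.099, 0.995, 0.001], [0.003, 0.001, -1.0]]
ft_force: [0.4, 0.5, -0.5]
grip_width: 0.055
gripper_force: 0.0
```

Emit:
jog_arm:
  hand: [0.055,0.055,0.055,0.055,0.055]
  travel:
    - [0.007,-0.048,0]
    - [0.007,-0.048,0]
    - [0.007,-0.055,0]
    - [0,0,0]
    - [0,0,0]
  yaw: [-0.0302,-0.0302,-0.0302,0,0]

```text
time_s: 10.12
position: [0.5667, -0.2049, 0.2449]
tool_rot: [[-1.0, -0.01, -0.002], [-0.01, 1.0, 0.002], [0.002, 0.002, -1.0]]
ft_force: [-0.8, 0.5, -0.5]
grip_width: 0.0551
gripper_force: 0.0
```

```bash
cat > m.py <<'E'
from h import *
im,c=grab("wrist"); s=env.observe();p=s["position"];print(p,np.degrees(np.arctan2(-s["tool_rot"][1][0],-s["tool_rot"][0][0])))
g=im.min(2).astype(int); sat=im.max(2).astype(int)-g
q=[proj(c,(.5668+dx,-.2055+dy,.062)) for dx in(-.1,.1) for dy in(-.05,.05)]
q=np.array(q);x0,y0=np.maximum(q.min(0),0).astype(int);x1,y1=q.max(0).astype(int);print("win",x0,y0,x1,y1)
M=np.zeros(g.shape,np.uint8);M[y0:y1,x0:x1]=(g>90)[y0:y1,x0:x1]
M=cv2.morphologyEx(M,cv2.MORPH_CLOSE,np.ones((25,25)));M=cv2.morphologyEx(M,cv2.MORPH_OPEN,np.ones((9,9)))
quad(M,c,.062)
cv2.imwrite("pics/w7.png",im[:,:,::-1])
E
python3 m.py
```

```text
[ 0.56679773 -0.20440197  0.24539845] 0.6029187966031743
win 211 65 340 299
[[227, 89], [318, 92], [310, 290], [230, 288]] ctr [ 0.5706 -0.2088] len [0.0718 0.1717 0.0727 0.1719] ang [179.76 179.46]
```

View pics/w7.png

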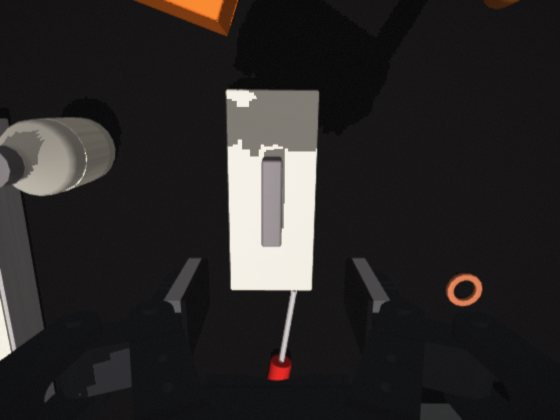

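The cover's top runs from (227,90) to (312,290), with its handle at (272,203), about 3 to 4 mm off my tool position. The tape-like red item at (280,368) is the driver, clear of the fingers. Correcting and descending onto the handle.

Emit:
jog_arm:
  hand: [0.055,0.055,0.055,0.055,0.055]
  travel:
    - [0.0028,-0.0041,-0.03]
    - [0,0,-0.04]
    - [0,0,-0.04]
    - [0,0,-0.02]
    - [0,0,0]
  yaw: [-0.01,0,0,0,0]

```text
time_s: 10.8
position: [0.5693, -0.2079, 0.1151]
tool_rot: [[-1.0, -0.001, -0.003], [-0.001, 1.0, 0.002], [0.003, 0.002, -1.0]]
ft_force: [0.7, -0.8, 0.2]
grip_width: 0.0552
gripper_force: 0.0
```

Emit:
jog_arm:
  hand: [0.055,0.055,0.055,0.055,0.055]
  travel:
    - [0,0,-0.012]
    - [0,0,-0.01]
    - [0,0,-0.009]
    - [0,0,0]
    - [0,0,0]
  yaw: [0,0,0,0,0]

```text
time_s: 11.42
position: [0.5699, -0.2096, 0.0856]
tool_rot: [[-1.0, 0.0, 0.0], [0.0, 1.0, -0.0], [-0.0, -0.0, -1.0]]
ft_force: [0.5, -0.4, 0.1]
grip_width: 0.0549
gripper_force: 0.0
```

Emit:
jog_arm:
  hand: [0.03,0.005,0.005,0.005,0.005]
  travel:
    - [0,0,-0.002]
    - [0,0,0]
    - [0,0,0]
    - [0,0,0]
    - [0,0,0]
  yaw: [0,0,0,0,0]
  grip_force: 100

```text
time_s: 12.05
position: [0.5698, -0.2094, 0.0835]
tool_rot: [[-1.0, 0.0, 0.0], [0.0, 1.0, -0.0], [-0.0, -0.0, -1.0]]
ft_force: [-0.7, 1.2, 2.1]
grip_width: 0.0141
gripper_force: 97.8
```

Emit:
jog_arm:
  hand: [0.005,0.005,0.005,0.005,0.005]
  travel:
    - [0,0,0]
    - [0,0,0]
    - [0,0,0.002]
    - [0,0,0.003]
    - [0,0,0]
  yaw: [0,0,0,0,0]

```text
time_s: 12.68
position: [0.5698, -0.2096, 0.0884]
tool_rot: [[-1.0, 0.0, 0.0], [0.0, 1.0, -0.0], [-0.0, -0.0, -1.0]]
ft_force: [0.7, 0.4, -2.7]
grip_width: 0.0138
gripper_force: 97.6
```

The cover is held and lifting. Raising it clear of everything, then carrying it over the case.

Emit:
jog_arm:
  hand: [0.005,0.005,0.005,0.005,0.005]
  travel:
    - [0,0,0.03]
    - [0,0,0.04]
    - [0,0,0.04]
    - [0,0,0.04]
    - [-0.005,0.04,0]
  yaw: [0,0,0,0,0.03]

```text
time_s: 13.3
position: [0.5657, -0.1713, 0.2411]
tool_rot: [[-1.0, -0.027, 0.006], [-0.027, 1.0, -0.003], [-0.005, -0.004, -1.0]]
ft_force: [0.5, 1.1, -1.7]
grip_width: 0.0143
gripper_force: 97.9
```

Emit:
jog_arm:
  hand: [0.005,0.005,0.005,0.005,0.005]
  travel:
    - [-0.007,0.05,0]
    - [-0.007,0.05,0]
    - [-0.007,0.05,0]
    - [-0.007,0.05,0]
    - [-0.007,0.05,0]
  yaw: [0.032,0.032,0.032,0.032,0.032]

```text
time_s: 13.92
position: [0.5293, 0.082, 0.2383]
tool_rot: [[-0.982, -0.189, 0.0], [-0.189, 0.982, -0.0], [-0.0, -0.0, -1.0]]
ft_force: [1.2, 0.2, -1.3]
grip_width: 0.014
gripper_force: 97.9
```

Emit:
jog_arm:
  hand: [0.005,0.005,0.005,0.005,0.005]
  travel:
    - [-0.007,0.05,0]
    - [-0.007,0.04,0]
    - [-0.004,0.015,0]
    - [0,0,0]
    - [0,0,0]
  yaw: [0.032,0.031,0,0,0]

```text
time_s: 14.55
position: [0.5121, 0.1844, 0.2383]
tool_rot: [[-0.969, -0.249, -0.0], [-0.249, 0.969, -0.0], [0.0, -0.0, -1.0]]
ft_force: [0.5, 0.7, -1.0]
grip_width: 0.0142
gripper_force: 97.9
```

```bash
python3 - <<'E'
from h import *
im,c=grab("wrist","w8.png"); s=env.observe();p=s["position"];print(p,s["ft_force"],np.degrees(np.arctan2(-s["tool_rot"][1][0],-s["tool_rot"][0][0])))
R=np.array(s["tool_rot"]);x=-R[:,0]
zr=p[2]-.0835
print("rim z",zr)
# cover top edges in the image: expected corners of top at tool centre
y=R[:,1]
for a in(-.087,.087):
  for b in(-.037,.037): print(a,b,proj(c,p+x*(a+.001)+y*b+[0,0,.062-.0835]))
g=im.min(2)
for v in range(20,300,40):
    r=np.flatnonzero(np.abs(np.diff((g[v]>90).astype(int)))); print(v,r.tolist())
r=np.flatnonzero(np.abs(np.diff((g[:,250]>90).astype(int))));print("col250",r)
E
```

```text
[0.51217747 0.18427462 0.23825604] [-0.73436092  0.41539283 -0.46422041] 14.369706968590693
rim z 0.15475604385349112
-0.087 -0.037 [174.65189716  55.12299699]
-0.087 0.037 [376.39314424  55.11820174]
0.087 -0.037 [200.11146534 437.46683701]
0.087 0.037 [351.38669512 437.45789821]
20 []
60 [176, 376]
100 [178, 373]
140 [181, 371]
180 [184, 368, 476, 549]
220 [187, 366, 473]
260 [189, 363, 527]
col250 [ 55 286 345 376]
```

The held cover's edges (columns 176 and 376 at row 60, near edge at row 55) match a cover centred 1 mm ahead of the TCP. A final 1.5 mm lateral correction, then lowering.

Emit:
jog_arm:
  hand: [0.005,0.005,0.005,0.005,0.005]
  travel:
    - [-0.0003,0.0015,-0.02]
    - [0,0,-0.035]
    - [0,0,-0.035]
    - [0,0,-0.025]
    - [0,0,0]
  yaw: [0.001,0,0,0,0]

```text
time_s: 15.22
position: [0.5111, 0.1859, 0.122]
tool_rot: [[-0.968, -0.249, -0.004], [-0.249, 0.968, -0.001], [0.004, 0.0, -1.0]]
ft_force: [0.6, 0.5, -1.1]
grip_width: 0.0138
gripper_force: 97.9
```

```bash
python3 - <<'E'
from h import *
im,c=grab("wrist","w9.png"); s=env.observe();p=s["position"];print(p,s["ft_force"])
R=np.array(s["tool_rot"]);x=-R[:,0];y=R[:,1]
# plate margins visible beside cover: list transitions, and expected plate edges for case centre estimate
C=np.array([.5128,.1861,.008]);a=np.radians(14.5);cx=np.array([np.cos(a),np.sin(a),0]);cy=np.array([-np.sin(a),np.cos(a),0])
for d in(-.103,-.09,-.06,-.03,0): print(d,[np.round(proj(c,C+cx*d+cy*b)).tolist() for b in(-.048,.048)])
g=im.min(2)
for v in range(10,260,30):
    print(v,np.flatnonzero(np.abs(np.diff((g[v]>50).astype(int)))).tolist(),np.flatnonzero(np.abs(np.diff((g[v]>200).astype(int)))).tolist()[:12])
E
```

```text
[0.51182518 0.18622887 0.12342479] [-1.0419944   1.52203747 -1.07112674]
-0.103 [[195.0, 51.0], [356.0, 50.0]]
-0.09 [[196.0, 74.0], [355.0, 73.0]]
-0.06 [[199.0, 125.0], [352.0, 124.0]]
-0.03 [[201.0, 172.0], [350.0, 172.0]]
0 [[204.0, 217.0], [347.0, 216.0]]
10 [6, 7, 10, 11, 12, 13, 15, 22, 23, 26, 27, 28, 29, 259, 299, 312, 313, 429, 471, 519, 524, 526, 527, 535, 536, 537, 542, 546, 547, 548, 553, 555] []
40 [6, 7, 246, 463, 533, 534, 556, 558] []
70 [376, 465] [177, 374]
100 [374, 461] [180, 373]
130 [372, 450] [182, 371]
160 [370, 432] [184, 369]
190 [] [186, 367]
220 [550, 551] [188, 252, 300, 364]
250 [] [190, 253, 299, 362, 550]
```

Emit:
jog_arm:
  hand: [0.005,0.005,0.005,0.005,0.005]
  travel:
    - [0,0,-0.003]
    - [0,0,-0.004]
    - [0,0,-0.004]
    - [0,0,-0.003]
    - [0,0,0]
  yaw: [0,0,0,0,0]

```text
time_s: 15.9
position: [0.5114, 0.187, 0.1091]
tool_rot: [[-0.968, -0.251, -0.0], [-0.251, 0.968, -0.0], [0.0, 0.0, -1.0]]
ft_force: [0.6, 0.1, -1.3]
grip_width: 0.014
gripper_force: 97.9
```

No contact with the rim below the post tops, so the cover is over the posts. Pressing on gradually.

Emit:
jog_arm:
  hand: [0.005,0.005,0.005,0.005,0.005]
  travel:
    - [0,-0.0005,-0.0015]
    - [0,0,-0.0015]
    - [0,0,-0.0015]
    - [0,0,-0.0015]
    - [0,0,-0.001]
  yaw: [0,0,0,0,0]
  grip_force: 120

```text
time_s: 16.52
position: [0.5121, 0.1866, 0.1033]
tool_rot: [[-0.968, -0.251, 0.002], [-0.251, 0.968, 0.0], [-0.002, -0.0, -1.0]]
ft_force: [-1.4, 0.3, 9.5]
grip_width: 0.0136
gripper_force: 121.9
```

Emit:
jog_arm:
  hand: [0.005,0.005,0.005,0.005,0.005]
  travel:
    - [0,0,-0.001]
    - [0,0,-0.001]
    - [0,0,-0.001]
    - [0,0,-0.001]
    - [0,0,0]
  yaw: [0,0,0,0,0]

```text
time_s: 17.15
position: [0.5115, 0.1865, 0.0982]
tool_rot: [[-0.968, -0.251, 0.0], [-0.251, 0.968, 0.0], [-0.0, 0.0, -1.0]]
ft_force: [0.0, 0.5, -2.5]
grip_width: 0.0141
gripper_force: 121.0
```

Emit:
jog_arm:
  hand: [0.005,0.005,0.005,0.005,0.005]
  travel:
    - [0,0,-0.0015]
    - [0,0,-0.0015]
    - [0,0,-0.0015]
    - [0,0,-0.001]
    - [0,0,0]
  yaw: [0,0,0,0,0]

```text
time_s: 17.77
position: [0.5115, 0.1865, 0.0931]
tool_rot: [[-0.968, -0.251, 0.0], [-0.251, 0.968, 0.0], [-0.0, -0.0, -1.0]]
ft_force: [0.9, 0.1, -2.0]
grip_width: 0.0137
gripper_force: 120.6
```

Emit:
jog_arm:
  hand: [0.005,0.005,0.005,0.005,0.005]
  travel:
    - [0,0,-0.001]
    - [0,0,-0.001]
    - [0,0,-0.001]
    - [0,0,0]
    - [0,0,0]
  yaw: [0,0,0,0,0]

```text
time_s: 18.4
position: [0.5115, 0.1868, 0.0914]
tool_rot: [[-0.968, -0.251, 0.001], [-0.251, 0.968, 0.0], [-0.002, -0.0, -1.0]]
ft_force: [-4.1, 1.2, 13.2]
grip_width: 0.0133
gripper_force: 123.1
```

The force rises exactly at the expected home height of 0.0915 m. Pressing about 1 mm more to be firm, then checking that it stays steady.

Emit:
jog_arm:
  hand: [0.005,0.005,0.005,0.005,0.005]
  travel:
    - [0,0,-0.0005]
    - [0,0,-0.0005]
    - [0,0,0]
    - [0,0,0]
    - [0,0,0]
  yaw: [0,0,0,0,0]

```text
time_s: 19.02
position: [0.5116, 0.1868, 0.0914]
tool_rot: [[-0.968, -0.251, 0.002], [-0.251, 0.968, 0.0], [-0.002, -0.0, -1.0]]
ft_force: [-7.5, 0.4, 22.2]
grip_width: 0.0138
gripper_force: 124.2
```

```bash
python3 - <<'E'
from h import *
for i in range(3):
    im,c=grab("side"); s=env.observe(); print(s["position"],s["ft_force"],s["wrist_torque"])
# side-view check: four top corners of the cover predicted for level, fully home at z=.070
a=np.radians(14.5);C=np.array([.5128,.1861,0]);cx=np.array([np.cos(a),np.sin(a),0]);cy=np.array([-np.sin(a),np.cos(a),0])
g=im.min(2)
for d in(-.08,-.06,-.04,.04,.06,.08):
    P=C+cx*d+cy*.037; u,v=proj(c,P+[0,0,.070]); _,w=proj(c,P+[0,0,.008]); col=g[int(v)-12:int(w)+14,int(round(u))]
    print(d,"exp top/rim",round(v,1),round(w,1),"col from",int(v)-12,col.tolist())
E
```

```text
[0.51154485 0.18679989 0.09139244] [-8.54620896 -0.07308958 22.37898533] [-0.24400977  1.14017607 -0.03112199]
[0.51155169 0.18680437 0.09139566] [-7.60812118  0.99192309 22.66001062] [-0.22835567  1.14481696 -0.03200604]
[0.5115353  0.1867988  0.09138488] [-7.24542748  0.85558301 22.35798878] [-0.22274193  1.13848323 -0.05536642]
-0.08 exp top/rim 273.7 289.9 col from 261 [115, 117, 112, 115, 112, 117, 114, 115, 114, 116, 114, 114, 113, 116, 123, 120, 120, 121, 115, 123, 120, 118, 120, 115, 120, 119, 118, 118, 123, 126, 111, 78, 72, 79, 62, 37, 25, 1, 14, 7, 9, 17]
-0.06 exp top/rim 274.3 290.4 col from 262 [115, 112, 116, 116, 117, 113, 114, 112, 113, 116, 114, 111, 117, 124, 118, 120, 119, 119, 121, 118, 121, 121, 120, 118, 119, 121, 119, 119, 120, 105, 83, 70, 83, 83, 53, 26, 10, 16, 16, 17, 10, 11]
-0.04 exp top/rim 274.8 290.9 col from 262 [117, 119, 117, 118, 112, 115, 117, 116, 116, 115, 116, 116, 115, 115, 120, 123, 122, 117, 117, 114, 118, 117, 121, 118, 120, 120, 117, 118, 123, 123, 104, 75, 73, 78, 62, 40, 17, 0, 5, 22, 20, 16]
0.04 exp top/rim 276.9 293.0 col from 264 [210, 208, 211, 207, 209, 210, 210, 209, 208, 209, 210, 208, 211, 211, 183, 143, 124, 118, 122, 117, 117, 119, 117, 118, 121, 113, 123, 120, 122, 119, 99, 72, 90, 102, 79, 46, 37, 25, 35, 30, 27, 41, 30]
0.06 exp top/rim 277.4 293.5 col from 265 [209, 208, 207, 208, 208, 210, 207, 210, 209, 208, 207, 209, 209, 204, 177, 136, 119, 118, 119, 120, 121, 121, 118, 117, 117, 123, 118, 118, 119, 110, 94, 84, 107, 107, 71, 35, 19, 35, 24, 29, 27, 32]
0.08 exp top/rim 277.9 294.1 col from 265 [211, 212, 211, 211, 213, 212, 211, 212, 213, 210, 213, 212, 213, 213, 188, 147, 125, 111, 113, 117, 115, 123, 120, 124, 125, 129, 130, 133, 125, 125, 130, 140, 139, 128, 93, 46, 37, 25, 29, 39, 40, 32, 24]
```

The side view shows the rim line level along its length, 1 to 2 px from the predicted home line (291.5 to 294.5), and the push is steady at 22 N. Handing in.

```bash
python3 -c "
from rig import env
print(env.close_job())"
```

```text
the job is handed in; nothing more can be done
None
```

I put the plug in the wide middle well, snapped the cover down to its home height on the plate, and handed the job in at about 19 s with the gripper still pressing it at about 22 N; I saw one drop in force rather than a separate snap at each end, and the result has not been reported.

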